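# Unlock the sample case and hold it unlocked

### The arm

A 6-joint arm with a two-finger parallel gripper is mounted at the origin on the work surface. World frame = base frame: x ahead of the robot, y to its left, z up, the work surface at z = 0. Lengths are in mm, angles in rad, forces in N, time in s.
With the tool pointing down it reaches from about 300 to 1000 mm from the base axis. Payload 5.1 kg.
Tool frame: the origin (TCP) lies at the very end of the fingers, on their centre line; the grasp point (between the pads) lies 19 mm behind it; z points along the fingers, y is the line along which they close (so a half turn about z gives the same grasp; the last joint's range is limited). The gripper opens to 95 mm and grips with 3 to 60 N. Pads are 20 mm wide; open, the fingers measure 119 mm over their backs; the gripper's body (75 mm by 180 mm) begins 59 mm behind the grasp point.
Start: joints at [-1.2, 0.124, 1.65, -0, 1.367, -0.083], TCP at [284.917, -584.215, 186.156] pointing down, gripper open.
Joint ranges: [-2.61, 2.61], [-1.02, 2.33], [0.03, 2.71], [-1.35, 4.49], [0.32, 2.68], [-2.91, 2.91]. Speed limits (rad/s): [2.57, 2.57, 3.14, 3.14, 3.14, 3.14].

### API

Orientations are given as a rotation vector (axis times angle).
In Python, from plant import ctrl gives the robot as it stands. The module is installed in compiled form; this text tells all that it offers.
- The arm moves only by the tool jog_arm, never from a script. Its argument "deltas" is a list that holds one entry, the list of rows, each a list of 6 numbers: the shift along the tool's x, y, z in m, then the turn, a rotation vector about the tool's x, y, z in rad. A call has 1 to 5 rows; each row is the pose to reach, as a shift and turn from the pose commanded when the call began, along the tool's axes at that moment; what a row does not reach only later rows make up. A row lasts 1/10 s, in which the tool goes at most 50 mm and 8.59 degrees, less where a joint would pass 70% of its speed; a pose out of reach is approached as far as the arm can. A call with a gripper value outside its range is refused whole. "claw" is the opening, from 0 (shut) to 1 (fully open), set as the call begins (left out, the last holds). The fingers move at their own pace and stop on an object; "force" is the grip in N (left out, the last holds). Time passes only in rows, so rows that repeat a pose let the fingers close. It gives the time, the measured TCP pose, the force, the opening and the grip force at its end, in the units of the state.
- ctrl.state(): the state, without advancing time (a new reading comes with each control period).
- ctrl.grab_frame(name): name is "scene" or "side" or "wrist"; returns a dict with "image" (420x560x3 uint8, red, green, blue), "intrinsics" (3x3 intrinsics, pixels), "world_from_camera" (4x4, takes a point from camera to world coordinates); the wrist camera has in their place "T_tool_cam" (4x4, takes a point from camera to tool coordinates, whose origin is the TCP and whose axes are the flange's). Camera axes: x right, y up, looking along -z (the intrinsics and any distortion apply to the point x, -y, -z); pixel columns grow to the right and rows downward; lengths in mm; the calibration is good to about 2 mm. A picture is of the moment at which its call begins: read the wrist's pose just before it. There is no depth.
- ctrl.finish_job(): hands the job in; it is judged then, once.
Trained networks look in a picture, given as the dict that the camera call returned (one of the last four; its "shot" number tells which), for a name from the list of things; names that differ only in an ending like _2 or _b are one class to them, and where a whole thing is asked for, a point or a joint stands for the part that bears it (a point fixed in the world has none). Each returns a list of dicts, best first, with "score" (0 to 1); they miss things now and then, are a little off and sometimes report something else, mostly with a low value. They report only what shows in the picture. A call takes as long as a camera call.
- ctrl.spot_in(query, picture): "position" ([column, row] in pixels, amid what is visible of it).
The state is a dict: "clock": time; "qpos": joint angles; "qd": joint speeds; "joint_efforts": joint torques, N m; "position": TCP position; "orientation": TCP orientation; "force": force on the tool from outside, world axes, zero at the start; "ft_torque": the same for the moment, N m; "opening": finger opening in mm; "finger_force": force on a finger pad.
Only numpy, scipy, OpenCV 4.12 (cv2) and the standard library are available. Lean on these libraries where they do the work, as an engineer would, in place of code of your own. Each camera call takes 0.05 s, during which the arm holds its last target. There are 200 camera calls.

### The job

Get the grading station ready: first swing the magnifier round on its post, by its upright knob, until the lens is centred over the rubber stone mat. Then take the key from its stand, push it fully home in the lock on top of the sample case (wiggling it past the sticky pins), only then turn it a quarter turn clockwise to its stop, and finish while still gripping the key and holding the lock turned against its return spring. Leave the small things lying about where they are.

Things in the scene. Friction and masses are not known exactly. Their poses are not given: they have to be found in the camera images.
- mag_knob (a point): Upright round steel knob by which the magnifier is swung, 14 mm in diameter; the point is on its axis, 190 mm above the table. The knob's top is 20 mm above this point; a 20 mm wide collar ends 29 mm below it. It stands at the outer end of the magnifier head, 242 mm from the swivel axis, in line with swivel axis and lens centre.
- lens (a point): Centre of the magnifier's round lens (ring 78 mm across), 200 mm from the swivel axis and 159 mm above the table. The head is level and stays at this height.
- swivel (a point): Point on the vertical swivel axis at the top of the magnifier's post (grey round foot 90 mm across, steel post 18 mm), 155 mm above the table. The foot is fixed.
- mag_arm (a joint): Swivel angle of the magnifier arm in rad, growing anticlockwise seen from above; at 0 the arm points roughly towards the robot; range -1.5 to 1.5. Stiff hinge (about 0.25 N m), stays where it is left. Starts between 0.7 and 1.2.
- mat_centre (a point): Centre of the top of the grey rubber stone mat block, 70 x 90 x 20 mm, fixed, always 200 mm from the swivel axis, so that the lens can be brought exactly above it.
- key_grip (a point): Centre of the steel key's flat dark grip, 32 (x) x 10 (y) x 36 mm (z). Site z is up along the key, x along the width of grip and blade. Below the grip: neck 12 x 8 x 5 mm, shoulder flange 24 x 14 x 3 mm (underside 26 mm below this point), blade 16 (x) x 5 (y) x 26 mm with rounded tip. 60 g; stands upright, blade down, in its stand; same when turned half round.
- stand: Grey block 64 (x) x 46 (y) x 38 mm that holds the key in a slot along its x axis (slot clearance about 1 mm each way, blade 26 mm deep in it, key's shoulder resting on the block's top). Origin at the centre of its underside; fixed.
- keyhole (a point): Centre of the key slot's mouth in the flat top of the round lock plug (30 mm across), 100 mm above the table, 10 mm above the lid. z up, x along the slot and the cam lever (level with the face, 58 mm out); all turn with the plug. Slot 18 (x) x 6.6 (y) mm, 34 mm deep, its mouth 1.6 mm wider all round for the first 2.5 mm. Fully home, the key's shoulder rests on this face.
- plug (a joint): Angle of the lock plug in rad, 0 locked (start), growing clockwise seen from above, stop at 1.6. A spring turns it back (about 0.02 N m at 0 and 0.11 N m at the stop); let go, it snaps back. The key has about 0.1 rad of play in the slot, so the gripper must turn a little more than the plug.
- case: Black locking sample case, 170 (x) x 200 (y) x 90 mm; origin at the centre of its underside, fixed; lock axis at x -42, y +45 mm. Two sticky spring pins stand 2.2 mm into the key slot from its two long sides, 9 and 16 mm below the face: pushing the key past them takes some 3 to 15 N and goes easier with small turns to and fro.
- tweezer: Stainless tweezer, 125 mm long, lying flat; bystander, loose.
- stone_cup: Clear polycarbonate stone cup, 44 mm across, 35 mm high; bystander, loose.
- probe: Graphite-coloured six-sided probe, 130 mm long with a point, 9 mm thick, lying; bystander, loose.
- loupe: Folded steel loupe, 54 x 26 x 20 mm; bystander, loose.
- weight_box: Dark wooden box of test weights, 90 x 55 x 28 mm; bystander, loose.
- gauge_puck: Steel gauge puck with a small stem, 48 mm across, 24 mm high; bystander, loose.

How it is judged (in metres and radians):
On the way, in this order (a step that is already met when the one before it is completed fails the run):
1. the magnifier's lens is centred over the stone mat (within 18 mm) while the key is still out of the lock (horizontal distance between lens and mat_centre below 0.018 m and distance between key_grip and keyhole above 0.06 m), for 0.2 s.
2. the key is fully home in the lock (grip centre within 30 mm of the face and 6 mm of the axis) with the plug not yet turned (below 0.35 rad) (z of key_grip in the frame of keyhole below 0.03 m and horizontal distance between key_grip and keyhole below 0.006 m and value of joint plug below 0.35 rad), for 0.1 s.
3. the plug is turned by a quarter (past 1.4 rad) with the key home (value of joint plug above 1.4 rad and z of key_grip in the frame of keyhole below 0.03 m), for 0.5 s.
At the end, for the whole second after the job is handed in: The key is fully home (its grip centre less than 30 mm above the lock face, within 6 mm of the lock axis, upright within 0.15 rad), the fingers grip it with more than 2 N, the plug is held beyond 1.4 rad, and the lens is within 18 mm, horizontally, of the mat's centre (all of step 3 and horizontal distance between key_grip and keyhole below 0.006 m and angle between key_grip's own z axis and vertical below 0.15 rad and contact force between the fingers and key above 2 N and horizontal distance between lens and mat_centre below 0.018 m); the arm keeps its last pose, push and grip.
It fails at once if a small loose thing is moved more than 30 mm (distance of any of tweezer, stone_cup, probe, loupe, weight_box, gauge_puck from where it was at the start of the episode above 0.03 m).
It fails at once if the plug is turned without the key home (value of joint plug above 0.6 rad and z of key_grip in the frame of keyhole above 0.034 m).
It also fails if it takes over 72 s, if anything falls off the work surface, if the arm or the gripper's body presses on something with over 40 N, if the wrist force passes 120 N, or if a joint passes its speed limit or range.

## Working session

There is one attempt and no reset: what is moved stays moved. The work goes in short steps, Python scripts to look and compute and a tool call to move; the robot and the scene stay as the last step left them, time stands still between calls to the robot, and variables do not carry over. Pictures are saved under pics/ and viewed, at most 10 in all, crops included, and the job is handed in when it is done.

Besides the shell and the picture viewer there is one more tool, called after ">>>" by a JSON object that holds its "method" and its "body". jog_arm: Moves the arm, as the interface text tells. Its arguments: {"type":"object","properties":{"deltas":{"type":"array"},"claw":{"type":"number"},"force":{"type":"number"}},"required":["deltas"]}

```bash
mkdir -p pics; cat > h.py <<'E'
import numpy as np,cv2
from plant import ctrl
from scipy.spatial.transform import Rotation as R
def Ttool(s):
    T=np.eye(4);T[:3,:3]=R.from_rotvec(s['orientation']).as_matrix();T[:3,3]=s['position'];return T
def grab(n):
    s=ctrl.state();f=ctrl.grab_frame(n)
    T=Ttool(s)@np.array(f['T_tool_cam']) if n=='wrist' else np.array(f['world_from_camera'])
    return f,T
def ray(f,T,p):
    K=np.array(f['intrinsics']);d=np.linalg.inv(K)@[p[0],p[1],1];d=T[:3,:3]@[d[0],-d[1],-d[2]];return T[:3,3],d
def onz(f,T,p,z):
    o,d=ray(f,T,p);return o+d*(z-o[2])/d[2]
def proj(f,T,X):
    c=np.linalg.inv(T)@[*X,1];u=np.array(f['intrinsics'])@[c[0],-c[1],-c[2]];return u[:2]/u[2]
def save(f,n,crop=None,sc=1):
    im=f['image'][:,:,::-1]
    if crop: im=im[crop[1]:crop[3],crop[0]:crop[2]]
    cv2.imwrite('pics/'+n,cv2.resize(im,None,fx=sc,fy=sc,interpolation=cv2.INTER_CUBIC))
E
python3 - <<'E'
from h import *
s=ctrl.state();print({k:np.round(v,3) for k,v in s.items()})
fs=[]
for n in('scene','side'):
    f,T=grab(n);fs.append(f['image'][:,:,::-1]);print(n,{k:np.round(v,2).tolist() for k,v in f.items() if k!='image'})
    for q,z in dict(mag_knob=190,lens=159,swivel=155,mat_centre=20,key_grip=56,stand=38,keyhole=100,case=90,tweezer=3,stone_cup=20,probe=5,loupe=10,weight_box=20,gauge_puck=20).items():
        r=ctrl.spot_in(q,f)[:2]
        print(q,[(np.round(a['position']),round(a['score'],2),np.round(onz(f,T,a['position'],z)[:2])) for a in r])
    save(f,n+'0.png',sc=1.42)
E
```

```text
{'clock': np.float64(0.0), 'qpos': array([-1.2  ,  0.124,  1.652, -0.   ,  1.368, -0.083]), 'qd': array([-0.001, -0.004,  0.001,  0.001, -0.   , -0.001]), 'joint_efforts': array([-2.0000e-03, -4.1761e+01, -3.5993e+01,  7.7000e-02,  4.9000e-02,
       -0.0000e+00]), 'position': array([ 284.65 , -583.577,  184.902]), 'orientation': array([-3.059e+00, -7.060e-01,  1.000e-03]), 'force': array([-0.536, -0.122, -0.501]), 'ft_torque': array([-0.016, -0.002,  0.005]), 'finger_force': np.float64(0.0), 'opening': np.float64(95.238)}
scene {'intrinsics': [[410.98, 0.0, 282.26], [0.0, 410.98, 214.5], [0.0, 0.0, 1.0]], 'world_from_camera': [[0.86, -0.42, 0.27, 839.68], [0.51, 0.74, -0.45, -460.92], [-0.01, 0.53, 0.85, 968.1], [0.0, 0.0, 0.0, 1.0]], 'shot': 1}
mag_knob [(array([314., 214.]), 0.71, array([649., -13.]))]
lens [(array([374., 160.]), 0.69, array([698., 221.])), (array([314., 214.]), 0.66, array([643.,   6.]))]
swivel [(array([353., 208.]), 0.58, array([714.,  68.])), (array([236., 210.]), 0.15, array([478., -73.]))]
mat_centre [(array([373., 160.]), 0.83, array([672., 339.])), (array(
[... 1316 characters left out ...]
.71, array([532., -51.])), (array([316., 148.]), 0.26, array([ 610., -293.]))]
case [(array([303., 214.]), 0.7, array([536., -63.])), (array([249., 203.]), 0.54, array([674., -31.]))]
tweezer [(array([361., 235.]), 0.83, array([ 398., -137.]))]
stone_cup [(array([309., 310.]), 0.83, array([425., 128.])), (array([165., 347.]), 0.41, array([658., 349.]))]
probe [(array([337., 273.]), 0.77, array([407.,   2.])), (array([315., 146.]), 0.6, array([ 656., -398.]))]
loupe [(array([269., 156.]), 0.56, array([ 762., -283.]))]
weight_box [(array([316., 150.]), 0.71, array([ 639., -368.]))]
gauge_puck [(array([294., 366.]), 0.92, array([398., 253.])), (array([270., 160.]), 0.65, array([ 747., -260.]))]
```

View pics/scene0.png

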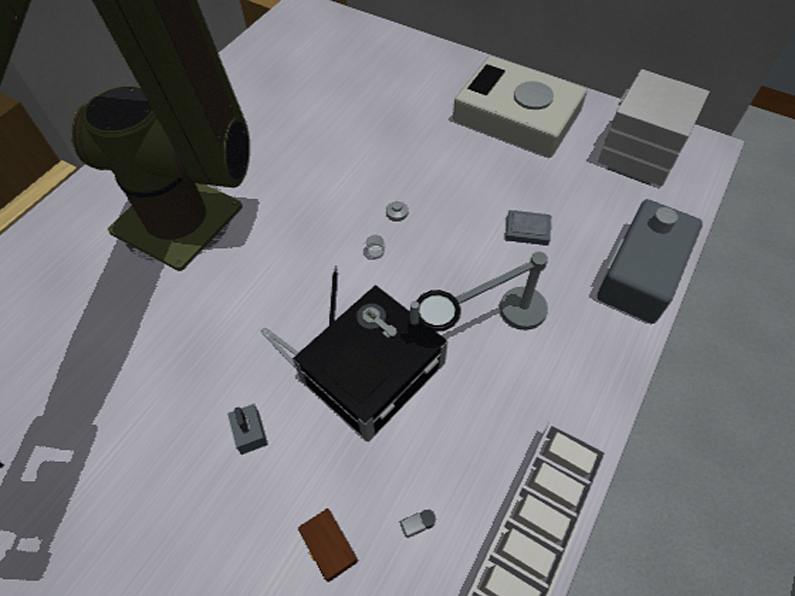

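View pics/side0.png

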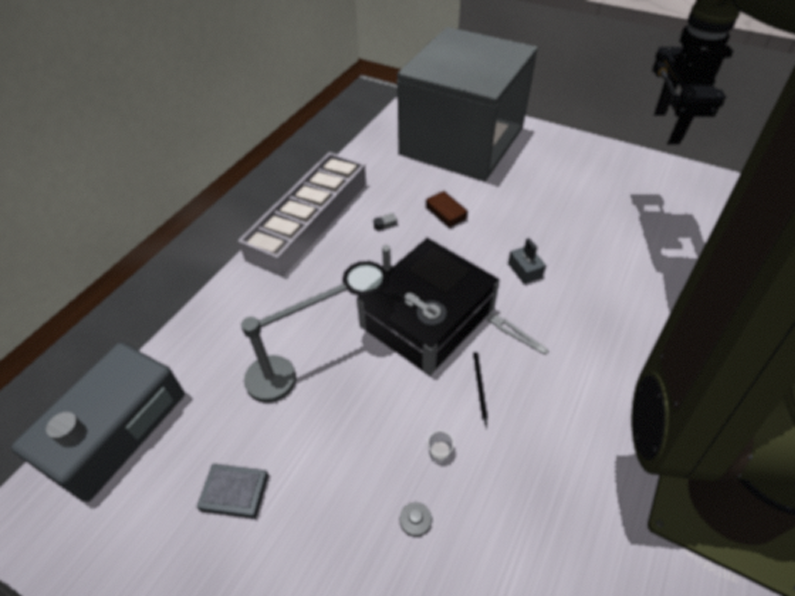

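The scene view shows the magnifier lens at about (438,310) with its knob at (414,310), the swivel top at (539,258), the mat at (528,226), the key in its stand at (242,420) and the lock plug at (371,316). In the side view the knob top is at (387,250), the swivel at (251,325), the mat at (233,490), the key at (531,248) and the plug at (431,313).

```bash
python3 - <<'E'
from h import *
fa,Ta=grab('scene');fb,Tb=grab('side')
P=dict(knobtop=((414,302),(387,248)),swiveltop=((539,257),(251,325)),mat=((528,224),(234,488)),keytop=((239,408),(531,241)),plug=((371,316),(431,313)),levend=((391,331),(410,299)),lens=((437,309),(365,279)),foot=((524,308),(270,379)))
for k,(a,b) in P.items():
    a=np.array(a)/1.42;b=np.array(b)/1.42
    A=[];B=[]
    for f,T,p in((fa,Ta,a),(fb,Tb,b)):
        o,d=ray(f,T,p);d/=np.linalg.norm(d);M=np.eye(3)-np.outer(d,d);A.append(M);B.append(M@o)
    X=np.linalg.solve(sum(A),sum(B));print(k,np.round(X),round(np.linalg.norm(A[0]@X-B[0])*2,1))
    z=dict(knobtop=210,swiveltop=165,mat=20,keytop=82,plug=100,levend=100,lens=162,foot=8)[k]
    print('   ',np.round(onz(fa,Ta,a,z)[:2]),np.round(onz(fb,Tb,b,z)[:2]))
E
```

```text
knobtop [611. -46. 210.] 0.8
    [611. -45.] [610. -46.]
swiveltop [736. 161. 168.] 2.0
    [737. 164.] [738. 159.]
mat [664. 345.  19.] 1.1
    [665. 344.] [663. 345.]
keytop [ 433. -293.   92.] 2.3
    [ 428. -292.] [ 436. -303.]
plug [526. -44.  93.] 0.9
    [527. -47.] [524. -39.]
levend [571. -53.  95.] 0.5
    [573. -55.] [570. -49.]
lens [634. -10. 158.] 0.3
    [635. -12.] [632.  -7.]
foot [739. 160.   6.] 1.2
    [740. 159.] [738. 161.]
```

>>> {"method": "jog_arm", "body": {"deltas": [[[0.03, -0.02, -0.015, 0, 0, 0], [0.07, -0.045, -0.03, 0, 0, 0], [0.11, -0.07, -0.045, 0, 0, 0], [0.145, -0.095, -0.055, 0, 0, 0], [0.18, -0.116, -0.055, 0, 0, 0]]], "claw": 1, "force": 15}}

```text
clock: 2.1
position: [397.1, -400.1, 243.7]
orientation: [3.058, 0.706, 0.003]
force: [0.2, 0.8, 0.7]
opening: 95.3
finger_force: 0.0
```

>>> {"method": "jog_arm", "body": {"deltas": [[[0.04, -0.026, 0, 0, 0, 0], [0.08, -0.052, 0, 0, 0, 0], [0.12, -0.078, 0, 0, 0, 0], [0.16, -0.104, 0, 0, 0, 0], [0.19, -0.123, 0, 0, 0, 0]]]}}

```text
clock: 2.6
position: [513.7, -204.8, 241.5]
orientation: [3.06, 0.709, 0.001]
force: [-0.8, -0.3, 0.3]
opening: 95.0
finger_force: 0.0
```

>>> {"method": "jog_arm", "body": {"deltas": [[[0.04, -0.026, 0, 0, 0, 0], [0.08, -0.052, 0, 0, 0, 0], [0.12, -0.078, 0, 0, 0, 0], [0.15, -0.095, 0, 0, 0, 0], [0.15, -0.095, 0, 0, 0, 0]]]}}

```text
clock: 3.1
position: [607.3, -52.6, 240.9]
orientation: [-3.058, -0.714, -0.0]
force: [0.5, -0.1, -0.0]
opening: 95.3
finger_force: 0.0
```

>>> {"method": "jog_arm", "body": {"deltas": [[[0.007, -0.004, 0, 0, 0, 0], [0.007, -0.004, 0.025, 0, 0, 0], [0.007, -0.004, 0.05, 0, 0, 0], [0.007, -0.004, 0.064, 0, 0, 0], [0.007, -0.004, 0.064, 0, 0, 0]]]}}

```text
clock: 3.6
position: [608.5, -50.0, 174.3]
orientation: [-3.06, -0.704, 0.007]
force: [-0.5, -1.1, -0.4]
opening: 95.4
finger_force: 0.0
```

>>> {"method": "jog_arm", "body": {"deltas": [[[0, 0, 0, 0, 0, 0], [0, 0, 0, 0, 0, 0], [0, 0, 0, 0, 0, 0], [0, 0, 0, 0, 0, 0], [0, 0, 0, 0, 0, 0]]], "claw": 0, "force": 15}}

```text
clock: 4.1
position: [610.7, -49.4, 177.8]
orientation: [3.061, 0.707, 0.001]
force: [0.3, 1.1, -0.3]
opening: 60.7
finger_force: 0.0
```

>>> {"method": "jog_arm", "body": {"deltas": [[[0, 0, 0, 0, 0, 0], [0, 0, 0, 0, 0, 0], [0, 0, 0, 0, 0, 0], [0, 0, 0, 0, 0, 0], [0, 0, 0, 0, 0, 0]]]}}

```text
clock: 4.6
position: [610.4, -49.4, 177.1]
orientation: [3.061, 0.707, -0.0]
force: [-0.2, 0.3, 0.9]
opening: 20.4
finger_force: 0.0
```

>>> {"method": "jog_arm", "body": {"deltas": [[[0, 0, 0, 0, 0, 0], [0, 0, 0, 0, 0, 0], [0, 0, 0, 0, 0, 0], [0, 0, 0, 0, 0, 0]]]}}

```text
clock: 5.0
position: [610.4, -49.2, 177.1]
orientation: [-3.061, -0.707, -0.0]
force: [0.4, 0.9, -0.8]
opening: 12.8
finger_force: 15.0
```

```bash
python3 - <<'E'
from h import *
s=ctrl.state();p=s['position'];print(np.round(p,1),s['opening'],s['finger_force'],s['force'])
# arc plan: swivel, target
Rm=R.from_rotvec(s['orientation']).as_matrix()
S=np.array([738,160.5]);M=np.array([664,344.5])
k=p[:2]-S;a0=np.arctan2(k[1],k[0])%(2*np.pi);m=M-S;a1=np.arctan2(m[1],m[0]);r=np.linalg.norm(k);print('r',r,a0,a1)
c=p[:2]
for a in np.linspace(a0,a1,21)[1:]:
    q=S+242*np.array([np.cos(a),np.sin(a)]) ;d=Rm.T@[*(q-p[:2]),0];print(np.round(q),np.round(d[:2]))
E
```

```text
[610.4 -49.2 177.1] 12.834156738865396 15.000036209821701 [ 0.39071626  0.91065844 -0.84361276]
r 245.46590024808245 4.16581150924646 1.9531753608942497
[590. -31.] [-10. -25.]
[570. -14.] [-21. -50.]
[552.   6.] [-29. -75.]
[536.  28.] [ -33. -102.]
[522.  51.] [ -35. -128.]
[512.  75.] [ -34. -155.]
[504. 101.] [ -30. -182.]
[498. 127.] [ -24. -207.]
[496. 154.] [ -14. -232.]
[497. 180.] [  -1. -256.]
[500. 207.] [  13. -278.]
[507. 233.] [  31. -299.]
[516. 258.] [  50. -317.]
[529. 282.] [  72. -333.]
[543. 304.] [  95. -347.]
[560. 325.] [ 119. -358.]
[579. 343.] [ 144. -366.]
[601. 360.] [ 171. -372.]
[623. 374.] [ 197. -374.]
[648. 385.] [ 224. -374.]
```

>>> {"method": "jog_arm", "body": {"deltas": [[[-0.01, -0.025, 0, 0, 0, 0], [-0.021, -0.05, 0, 0, 0, 0], [-0.029, -0.075, 0, 0, 0, 0], [-0.033, -0.102, 0, 0, 0, 0], [-0.035, -0.128, 0, 0, 0, 0]]]}}

```text
clock: 5.5
position: [521.2, 49.3, 177.0]
orientation: [3.059, 0.704, -0.004]
force: [-0.8, -3.2, -0.8]
opening: 12.7
finger_force: 15.0
```

>>> {"method": "jog_arm", "body": {"deltas": [[[0.001, -0.027, 0, 0, 0, 0], [0.005, -0.054, 0, 0, 0, 0], [0.011, -0.079, 0, 0, 0, 0], [0.021, -0.104, 0, 0, 0, 0], [0.034, -0.128, 0, 0, 0, 0]]]}}

```text
clock: 6.0
position: [496.2, 180.2, 176.8]
orientation: [3.059, 0.706, -0.003]
force: [1.6, -1.7, -1.9]
opening: 12.5
finger_force: 15.0
```

>>> {"method": "jog_arm", "body": {"deltas": [[[0.014, -0.022, 0, 0, 0, 0], [0.032, -0.043, 0, 0, 0, 0], [0.051, -0.061, 0, 0, 0, 0], [0.073, -0.077, 0, 0, 0, 0], [0.096, -0.091, 0, 0, 0, 0]]]}}

```text
clock: 6.5
position: [543.5, 304.3, 176.6]
orientation: [3.059, 0.706, -0.003]
force: [1.5, -4.1, -0.0]
opening: 13.0
finger_force: 15.0
```

>>> {"method": "jog_arm", "body": {"deltas": [[[0.024, -0.011, 0, 0, 0, 0], [0.049, -0.019, 0, 0, 0, 0], [0.076, -0.025, 0, 0, 0, 0], [0.102, -0.027, 0, 0, 0, 0], [0.129, -0.027, 0, 0, 0, 0]]]}}

```text
clock: 7.0
position: [648.1, 384.4, 176.4]
orientation: [3.059, 0.706, -0.004]
force: [-1.6, -5.1, 1.2]
opening: 13.1
finger_force: 15.0
```

>>> {"method": "jog_arm", "body": {"deltas": [[[0, 0, 0, 0, 0, 0], [0, 0, 0, 0, 0, 0]]]}}

```text
clock: 7.2
position: [648.1, 384.4, 176.4]
orientation: [3.06, 0.706, -0.001]
force: [1.5, -1.2, -1.7]
opening: 12.9
finger_force: 15.0
```

```bash
python3 - <<'E'
from h import *
s=ctrl.state();print({k:np.round(s[k],2) for k in('position','qpos','force','opening')})
for n in('scene','side'):
    f,T=grab(n)
    for q,z in dict(lens=159,mat_centre=20,mag_knob=190,stand=38,key_grip=56).items():
        print(n,q,[(np.round(a['position']),round(a['score'],2),np.round(onz(f,T,a['position'],z)[:2])) for a in ctrl.spot_in(q,f)[:2]])
    if n=='side': save(f,'side1.png',(60,180,360,400),2.5)
E
```

```text
{'position': array([648.1 , 384.41, 176.43]), 'qpos': array([ 0.46,  0.35,  1.4 , -0.  ,  1.39,  1.58]), 'force': array([ 1.45, -1.17, -1.65]), 'opening': np.float64(12.88)}
scene lens [(array([380., 129.]), 0.59, array([668., 326.]))]
scene mat_centre [(array([369., 160.]), 0.93, array([661., 333.]))]
scene mag_knob [(array([383., 130.]), 0.89, array([683., 299.]))]
scene stand [(array([176., 306.]), 0.58, array([ 452., -309.]))]
scene key_grip []
side lens [(array([150., 314.]), 0.72, array([661., 338.]))]
side mat_centre [(array([166., 344.]), 0.64, array([660., 345.]))]
side mag_knob [(array([151., 314.]), 0.78, array([641., 343.]))]
side stand [(array([149., 315.]), 0.41, array([726., 314.]))]
side key_grip []
```

View pics/side1.png

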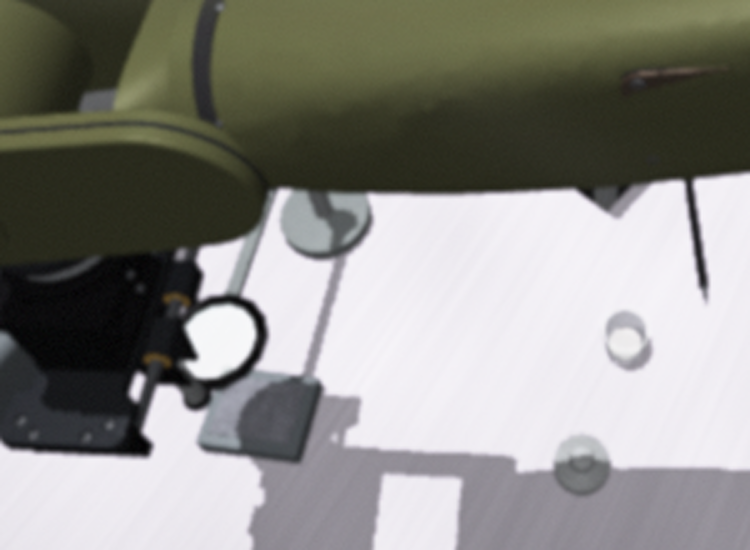

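The lens ring, at crop (225,340), sits above the mat as computed. I release the knob, rise and go to the key.

>>> {"method": "jog_arm", "body": {"deltas": [[[0, 0, 0, 0, 0, 0], [0, 0, 0, 0, 0, 0], [0, 0, 0, 0, 0, 0], [0, 0, 0, 0, 0, 0], [0, 0, 0, 0, 0, 0]]], "claw": 0.5}}

```text
clock: 8.3
position: [647.9, 385.5, 177.8]
orientation: [-3.06, -0.707, -0.001]
force: [0.1, -0.7, -0.1]
opening: 45.7
finger_force: 0.0
```

>>> {"method": "jog_arm", "body": {"deltas": [[[0, 0, -0.02, 0, 0, 0], [0, 0, -0.05, 0, 0, 0], [0, 0, -0.075, 0, 0, 0], [0, 0, -0.09, 0, 0, 0], [-0.01, 0.01, -0.095, 0, 0, 0]]]}}

```text
clock: 8.8
position: [643.8, 372.7, 274.5]
orientation: [-3.059, -0.709, -0.006]
force: [0.3, 0.1, 0.1]
opening: 47.7
finger_force: 0.0
```

>>> {"method": "jog_arm", "body": {"deltas": [[[-0.02, 0.02, 0, 0, 0, 0], [-0.045, 0.05, 0, 0, 0, 0], [-0.07, 0.075, 0, 0, 0, 0], [-0.1, 0.105, 0, 0, 0, 0], [-0.13, 0.136, 0, 0, 0, 0]]]}}

```text
clock: 9.3
position: [584.1, 190.2, 270.2]
orientation: [3.061, 0.707, -0.004]
force: [-0.4, 0.2, 1.0]
opening: 47.5
finger_force: 0.0
```

>>> {"method": "jog_arm", "body": {"deltas": [[[-0.03, 0.032, 0, 0, 0, 0], [-0.06, 0.063, 0, 0, 0, 0], [-0.09, 0.095, 0, 0, 0, 0], [-0.12, 0.126, 0, 0, 0, 0], [-0.15, 0.157, 0, 0, 0, 0]]]}}

```text
clock: 9.8
position: [517.8, -16.3, 270.4]
orientation: [-3.061, -0.706, 0.003]
force: [0.4, -0.9, -1.0]
opening: 47.6
finger_force: 0.0
```

>>> {"method": "jog_arm", "body": {"deltas": [[[-0.03, 0.032, 0, 0, 0, 0], [-0.06, 0.063, 0, 0, 0, 0], [-0.09, 0.095, 0, 0, 0, 0], [-0.12, 0.126, 0, 0, 0, 0], [-0.14, 0.147, 0, 0, 0, 0]]]}}

```text
clock: 10.3
position: [456.1, -210.1, 270.5]
orientation: [-3.061, -0.703, 0.003]
force: [0.8, 0.5, 0.9]
opening: 47.2
finger_force: 0.0
```

```bash
python3 - <<'E'
from h import *
s=ctrl.state();print({k:np.round(s[k],2) for k in('clock','position','qpos','force','opening')})
f,T=grab('side')
print(ctrl.spot_in('lens',f)[:1])
f,T=grab('wrist')
print(np.round(f['T_tool_cam'],3).tolist(),f['intrinsics'],f.keys())
for q,z in dict(stand=38,key_grip=64).items():
    print(q,[(np.round(a['position']),round(a['score'],2),np.round(onz(f,T,a['position'],z)[:2])) for a in ctrl.spot_in(q,f)[:2]])
print(proj(f,T,(432,-296,82)))
save(f,'w1.png',sc=1.4)
E
```

```text
{'clock': np.float64(10.3), 'position': array([ 456.14, -210.06,  270.46]), 'qpos': array([-0.54, -0.25,  1.86, -0.  ,  1.53,  0.58]), 'force': array([0.79, 0.48, 0.85]), 'opening': np.float64(47.23)}
[{'position': [150.2, 313.9], 'score': 0.62}]
[[-0.0, 0.958, 0.285, 80.419], [1.0, 0.0, -0.001, -0.159], [-0.001, 0.285, -0.958, -198.437], [0.0, 0.0, 0.0, 1.0]] [[332.18261075   0.         282.13469652]
 [  0.         332.18261075 209.46705101]
 [  0.           0.           1.        ]] dict_keys(['image', 'intrinsics', 'T_tool_cam', 'shot'])
stand [(array([332., 206.]), 0.91, array([ 447., -289.]))]
key_grip [(array([339., 220.]), 0.8, array([ 438., -299.]))]
[336.13459964 227.81859644]
```

View pics/w1.png

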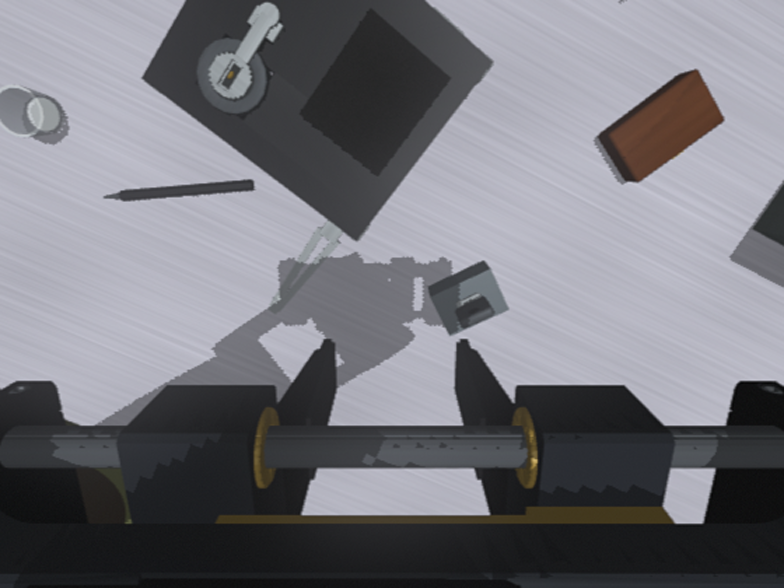

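The wrist view shows the key's grip in its stand at about (475,310), the stand's top corners at about (432,296), (490,270), (508,308) and (450,335), and the keyhole at about (231,75). The lever runs up to (264,15).

```bash
python3 - <<'E'
from h import *
f,T=grab('wrist')
a=cv2.resize(f['image'][175:245,295:370,::-1],None,fx=5.3,fy=5.3,interpolation=cv2.INTER_CUBIC)
b=cv2.resize(f['image'][0:90,130:210,::-1],None,fx=4.9,fy=4.9,interpolation=cv2.INTER_CUBIC)
H=max(a.shape[0],b.shape[0]);p=lambda i:cv2.copyMakeBorder(i,0,H-i.shape[0],0,0,cv2.BORDER_CONSTANT)
cv2.imwrite('pics/w1c.png',np.hstack([p(a),p(b)]));print(a.shape,b.shape)
E
```

```text
(371, 398, 3) (441, 392, 3)
```

View pics/w1c.png

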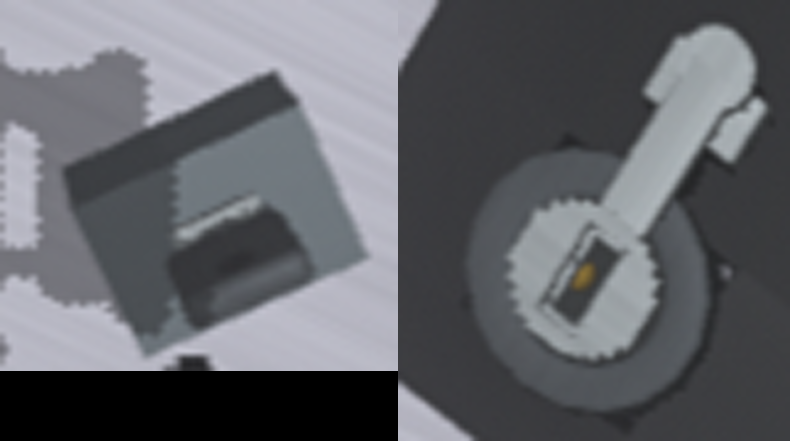

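```bash
python3 - <<'E'
from h import *
f,T=grab('wrist')
c=[np.array(p)/5.3+[295,175] for p in((78,208),(297,103),(368,257),(147,355))]
W=np.array([onz(f,T,p,38)[:2] for p in c]);print(W.round(1),'ctr',W.mean(0).round(1))
yx=[np.arctan2(*(W[j]-W[i])[::-1]) for i,j in((0,1),(3,2))];yy=[np.arctan2(*(W[j]-W[i])[::-1]) for i,j in((0,3),(1,2))]
print('yaw x',yx,'yaw y',yy,[np.linalg.norm(W[i]-W[j]) for i,j in((0,1),(1,2))])
k=np.array([187,279])/4.9+[130,0];K=onz(f,T,k,100)[:2]
t=np.array([312,70])/4.9+[130,0];t=onz(f,T,t,100)[:2]
print('keyhole',K,'lever',t,np.arctan2(*(t-K)[::-1]),np.linalg.norm(t-K))
for a,b in(((145,302),(200,235)),((177,325),(227,250))):
  A,B=[onz(f,T,np.array(p)/4.9+[130,0],100)[:2] for p in(a,b)];print('slot',np.arctan2(*(B-A)[::-1]),np.linalg.norm(B-A))
s=ctrl.state();print(s['position'],R.from_rotvec(s['orientation']).as_matrix().round(3))
E
```

```text
[[ 425.2 -264.9]
 [ 474.2 -301.8]
 [ 446.4 -338.5]
 [ 397.1 -299.9]] ctr [ 435.7 -301.3]
yaw x [np.float64(-0.6460058737623011), np.float64(-0.6650599642279558)] yaw y [np.float64(-2.246708500473918), np.float64(-2.2181462554875897)] [np.float64(61.294495733844236), np.float64(46.067361251172144)]
keyhole [526.49731909 -44.07405278] lever [574.00179756 -53.17092689] -0.1892045421799951 48.36763994495904
slot -0.32956770374922817 18.044807430771606
slot -0.23318899494287218 18.623929825313915
[ 458.53889202 -206.96441088  271.63580857] [[ 0.898  0.44  -0.001]
 [ 0.44  -0.898  0.001]
 [-0.    -0.001 -1.   ]]
```

>>> {"method": "jog_arm", "body": {"deltas": [[[-0.012, 0.015, 0, 0, 0, -0.14], [-0.024, 0.03, 0.01, 0, 0, -0.28], [-0.036, 0.045, 0.03, 0, 0, -0.42], [-0.048, 0.06, 0.05, 0, 0, -0.56], [-0.061, 0.075, 0.07, 0, 0, -0.7]]]}}

```text
clock: 11.15
position: [437.1, -301.7, 201.5]
orientation: [2.626, 1.724, 0.0]
force: [0.7, 0.3, 0.3]
opening: 47.7
finger_force: 0.0
```

>>> {"method": "jog_arm", "body": {"deltas": [[[0, 0, 0, 0, 0, -0.14], [0, 0, 0, 0, 0, -0.28], [0, 0, 0, 0, 0, -0.42], [0, 0, 0, 0, 0, -0.56], [0, 0, 0, 0, 0, -0.7]]]}}

```text
clock: 11.65
position: [437.3, -300.9, 202.0]
orientation: [-1.876, -2.52, -0.0]
force: [0.7, 0.7, -1.1]
opening: 47.7
finger_force: 0.0
```

>>> {"method": "jog_arm", "body": {"deltas": [[[0, 0, 0, 0, 0, -0.14], [0, 0, 0, 0, 0, -0.28], [0, 0, 0, 0, 0, -0.42], [0, 0, 0, 0, 0, -0.56], [0, 0, 0, 0, 0, -0.63]]]}}

```text
clock: 12.15
position: [437.3, -300.9, 202.0]
orientation: [-1.005, -2.976, -0.0]
force: [-0.4, -0.1, -0.8]
opening: 47.5
finger_force: 0.0
```

>>> {"method": "jog_arm", "body": {"deltas": [[[0, 0, 0, 0, 0, 0], [0, 0, 0, 0, 0, 0], [0, 0, 0, 0, 0, 0]]]}}

```text
clock: 12.45
position: [436.9, -301.7, 202.1]
orientation: [1.015, 2.973, 0.0]
force: [-0.0, -0.4, -0.1]
opening: 47.8
finger_force: 0.0
```

```bash
python3 - <<'E'
from h import *
s=ctrl.state();print({k:np.round(s[k],3) for k in('clock','position','qpos','force','opening')},R.from_rotvec(s['orientation']).as_matrix().round(3))
f,T=grab('wrist')
for q,z in dict(stand=38,key_grip=64).items():
    print(q,[(np.round(a['position']),round(a['score'],2),np.round(onz(f,T,a['position'],z)[:2])) for a in ctrl.spot_in(q,f)[:2]])
print(proj(f,T,(435.7,-301.3,82)))
save(f,'w2.png',(180,80,400,240),3.6)
E
```

```text
{'clock': np.float64(12.45), 'position': array([ 436.901, -301.681,  202.122]), 'qpos': array([-0.705, -0.152,  1.896,  0.   ,  1.397, -1.618]), 'force': array([-0.02 , -0.422, -0.138]), 'opening': np.float64(47.758)} [[-0.791  0.611  0.   ]
 [ 0.611  0.791  0.   ]
 [ 0.     0.    -1.   ]]
stand [(array([286., 172.]), 0.88, array([ 427., -289.]))]
key_grip [(array([283., 188.]), 0.93, array([ 434., -299.]))]
[282.07286535 194.73995116]
```

View pics/w2.png

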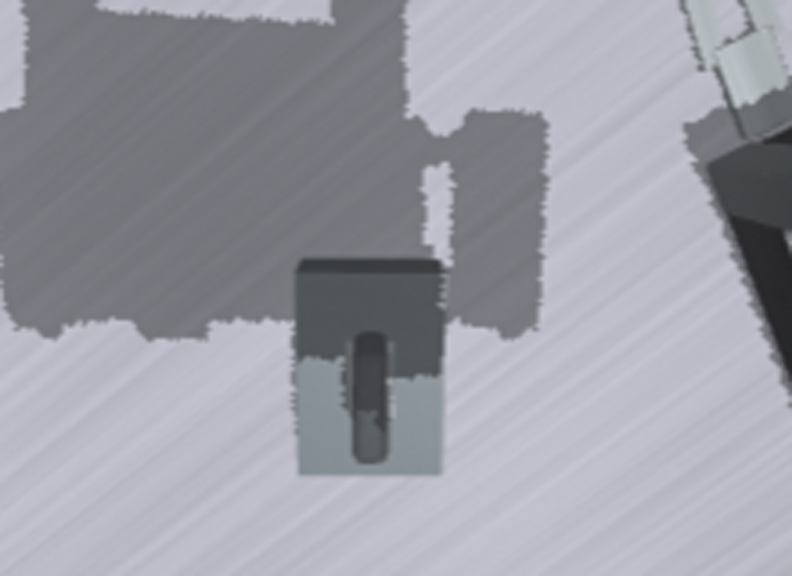

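The key stands lined up with the tool: grip along the column 370 (rows 333–463), stand top from row 272 to 473 and column 297 to 443.

```bash
python3 - <<'E'
from h import *
s=ctrl.state();f,T=grab('wrist');Ti=np.linalg.inv(Ttool(s))
def t(c,r,z): return (Ti@[*onz(f,T,(c/3.6+180,r/3.6+80),z),1])[:2].round(1)
print('stand',t(297,272,38),t(443,272,38),t(443,473,38),t(297,473,38),'key -x top',t(370,463,80),'+x?',t(370,333,80),t(354,430,82),t(388,430,82))
E
```

```text
stand [ 34.  -21.7] [34.  22.3] [-29.4  23.5] [-29.4 -22.8] key -x top [-13.7   0.3] +x? [23.   0.3] [-3.6 -4.2] [-3.6  5.2]
```

>>> {"method": "jog_arm", "body": {"deltas": [[[0.001, 0, 0.03, 0, 0, 0], [0.002, 0, 0.06, 0, 0, 0], [0.002, 0, 0.09, 0, 0, 0], [0.002, 0, 0.12, 0, 0, 0], [0.002, 0, 0.14, 0, 0, 0]]]}}

```text
clock: 13.15
position: [434.0, -300.1, 59.7]
orientation: [-1.015, -2.971, -0.002]
force: [-0.2, 0.6, -0.7]
opening: 47.3
finger_force: 0.0
```

>>> {"method": "jog_arm", "body": {"deltas": [[[0, 0, 0.008, 0, 0, 0], [0, 0, 0.015, 0, 0, 0], [0, 0, 0.015, 0, 0, 0]]]}}

```text
clock: 13.45
position: [435.1, -301.0, 47.1]
orientation: [-1.015, -2.973, -0.0]
force: [0.2, 0.8, -0.2]
opening: 47.7
finger_force: 0.0
```

>>> {"method": "jog_arm", "body": {"deltas": [[[0, 0, 0, 0, 0, 0], [0, 0, 0, 0, 0, 0], [0, 0, 0, 0, 0, 0], [0, 0, 0, 0, 0, 0], [0, 0, 0, 0, 0, 0]]], "claw": 0, "force": 45}}

```text
clock: 13.95
position: [435.2, -301.0, 47.5]
orientation: [1.015, 2.973, -0.0]
force: [0.1, 0.2, 0.5]
opening: 13.4
finger_force: 0.0
```

>>> {"method": "jog_arm", "body": {"deltas": [[[0, 0, 0, 0, 0, 0], [0, 0, 0, 0, 0, 0], [0, 0, 0, 0, 0, 0], [0, 0, 0, 0, 0, 0]]]}}

```text
clock: 14.35
position: [435.2, -301.0, 47.4]
orientation: [1.015, 2.973, -0.0]
force: [0.3, 0.4, 2.0]
opening: 9.6
finger_force: 45.0
```

>>> {"method": "jog_arm", "body": {"deltas": [[[0, 0, -0.005, 0, 0, 0], [0, 0, -0.02, 0, 0, 0], [0, 0, -0.045, 0, 0, 0], [0, 0, -0.085, 0, 0, 0], [0, 0, -0.125, 0, 0, 0]]]}}

```text
clock: 14.85
position: [434.5, -300.6, 173.9]
orientation: [-1.014, -2.972, -0.0]
force: [-0.2, -1.4, -0.8]
opening: 9.0
finger_force: 45.0
```

>>> {"method": "jog_arm", "body": {"deltas": [[[0.006, 0.02, -0.01, 0, 0, 0], [0.02, 0.05, -0.02, 0, 0, 0], [0.03, 0.09, -0.02, 0, 0, 0], [0.04, 0.13, -0.02, 0, 0, 0], [0.055, 0.17, -0.02, 0, 0, 0]]]}}

```text
clock: 15.35
position: [496.1, -131.6, 193.7]
orientation: [1.015, 2.971, -0.0]
force: [1.1, -0.4, -0.9]
opening: 9.2
finger_force: 45.0
```

>>> {"method": "jog_arm", "body": {"deltas": [[[0.01, 0.03, 0, 0, 0, -0.09], [0.02, 0.06, 0, 0, 0, -0.18], [0.03, 0.089, 0, 0, 0, -0.27], [0.03, 0.089, 0, 0, 0, -0.36], [0.03, 0.089, 0, 0, 0, -0.44]]]}}

```text
clock: 15.85
position: [526.3, -42.9, 193.3]
orientation: [0.333, 3.123, -0.0]
force: [-0.0, 0.2, 0.5]
opening: 9.0
finger_force: 45.0
```

>>> {"method": "jog_arm", "body": {"deltas": [[[0, 0, 0, 0, 0, 0], [0, 0, 0, 0, 0, 0], [0, 0, 0, 0, 0, 0]]]}}

```text
clock: 16.15
position: [526.1, -44.2, 192.6]
orientation: [0.344, 3.122, -0.0]
force: [0.3, -0.4, -0.8]
opening: 9.6
finger_force: 45.0
```

```bash
python3 - <<'E'
from h import *
s=ctrl.state();print({k:np.round(s[k],3) for k in('clock','position','qpos','force','opening','finger_force')},R.from_rotvec(s['orientation']).as_matrix().round(3))
f,T=grab('wrist')
print('hole@',proj(f,T,(526.5,-44,100)))
for q,z in dict(keyhole=100,key_grip=64).items():
    print(q,[(np.round(a['position']),round(a['score'],2),np.round(onz(f,T,a['position'],z)[:2])) for a in ctrl.spot_in(q,f)[:2]])
p=s['position'];print('tip@',proj(f,T,(p[0],p[1],p[2]-35.4)))
save(f,'w3.png',(220,100,360,240),4.2)
E
```

```text
{'clock': np.float64(16.15), 'position': array([526.11 , -44.243, 192.608]), 'qpos': array([-0.186, -0.153,  1.913,  0.   ,  1.381, -1.537]), 'force': array([ 0.335, -0.373, -0.836]), 'opening': np.float64(9.568), 'finger_force': np.float64(44.98)} [[-0.976  0.218  0.   ]
 [ 0.218  0.976 -0.   ]
 [-0.     0.    -1.   ]]
hole@ [282.80349209 203.81572705]
keyhole [(array([283., 200.]), 0.95, array([523., -43.]))]
key_grip [(array([284., 251.]), 0.73, array([588., -57.]))]
tip@ [282.46565931 224.11062427]
```

View pics/w3.png

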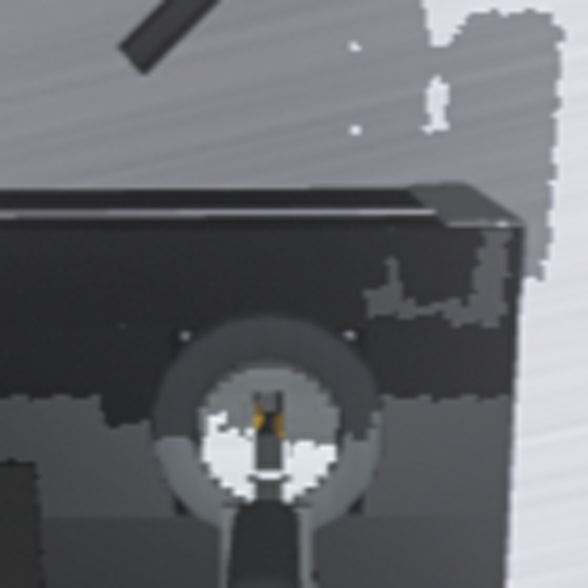

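The wrist view shows the plug face centred at column 268 with its far rim at row 362, and the key blade coming down on the same column at rows 440–490, so laterally they agree.

```bash
python3 - <<'E'
from h import *
s=ctrl.state();f,T=grab('wrist');Ti=np.linalg.inv(Ttool(s))
def t(c,r,z): return (Ti@[*onz(f,T,(c/4.2+220,r/4.2+100),z),1])[:2].round(1)
print('rim',t(268,362,100)-[15,0],'slot far',t(268,390,100)-[10.6,0],'L/R',t(197,430,100),t(341,430,100))
g=cv2.cvtColor(f['image'],cv2.COLOR_RGB2GRAY);print(g[178:224,283]);print(g[178:192,278]);print(g[200,260:308])
# edge direction of case
E
E=1; echo
```

```text
rim [1.2 1.2] slot far [-0.6  1.2] L/R [  1.2 -14.1] [ 1.2 17. ]
[ 68  69  68  67  66  65  63  68  76  83 119 121 117 118 117 104  91  90
  91  89  75  54  48  45  44  53  76  77  77  77  77  76  75  86 160 220
 107  73  76  78  75  51  48  50  50  48]
[ 69  69  68  68  67  66  66  63  65  79 101 111 117 116]
[ 63  64  66  65  65  60  62  93 128 182 227 227 224 195 123 113 115 116
 116 121 134 128  87  48  51  72  91 103 116 117 117 118 117 117 117 117
 118 118 118 117  97  61  65  68  67  68  68  71]
```

```bash
python3 - <<'E'
from h import *
f,T=grab('wrist')
g=cv2.cvtColor(f['image'],cv2.COLOR_RGB2GRAY)
for r in(196,206,208,210,216,218,226,234):print(r,g[r,264:304])
p=ctrl.state()['position']
for dz in(-35,-9,16,34):print(dz,proj(f,T,(*p[:2],p[2]+dz)).round(1))
E
```

```text
196 [ 65  64  62  65  76  97 116 117 117 117 117 117 118 118 118 112  95  86
  89  91  91  77  60  92 115 112 118 118 118 118 119 119 119 113  95  82
  76  66  67  67]
206 [112 104  85 123 195 222 222 222 221 221 222 222 222 223 225 221 169  86
  75  77  77  77 101 176 207 183 224 226 227 227 204 146 179 226 228 195
  97  81 106 111]
208 [112 110  96 111 184 227 226 226 225 225 226 226 226 227 227 220 167  87
  75  78  77  74  86 163 205 191 227 228 228 228 228 229 229 229 231 206
 115 102 111 110]
210 [111 113 109 108 129 182 224 225 224 225 225 225 225 225 226 218 166  84
  73  75  75  73  84 163 217 212 226 226 226 226 226 227 227 208 141 105
  98 109 112 109]
216 [105 107 107 108 111 111 110 106 129 158 166 201 223 224 224 214 162  84
  75  76  76  76  98 171 224 225 225 215 168 124 130 124 109 114 113 110
 108 107 105 105]
218 [102 104 104 106 107 109 109 111 112 110 107 120 135 123 158 201 156  84
  74  76  75  75  97 164 209 173 111 108 112 109 112 112 112 112 110 108
 106 104 105 102]
226 [ 65  66  66  66  66  66  66  70  89 111 102  62  48  48  48  49  49  50
  49  49  50  50  50  50  49  50  59  90 117 112  97  79  72  71  70  71
  71  72  72  73]
234 [ 63  63  62  63  63  63  63  63  82  93  70  48  47  48  48  49  48  50
  48  48  49  50  49  49  49  49  52  85 116 107  85  69  68  68  69  70
  70  70  70  71]
-35 [282.5 224.2]
-9 [282.5 237. ]
16 [282.6 252.3]
34 [282.6 265.8]
```

>>> {"method": "jog_arm", "body": {"deltas": [[[0, 0.0003, 0.01, 0, 0, 0], [0, 0.0003, 0.025, 0, 0, 0], [0, 0.0003, 0.04, 0, 0, 0], [0, 0.0003, 0.05, 0, 0, 0], [0, 0.0003, 0.053, 0, 0, 0]]]}}

```text
clock: 16.9
position: [524.7, -43.4, 136.3]
orientation: [-0.341, -3.119, -0.001]
force: [1.0, 0.6, -1.6]
opening: 9.2
finger_force: 45.0
```

>>> {"method": "jog_arm", "body": {"deltas": [[[0, 0, 0.002, 0, 0, 0], [0, 0, 0.004, 0, 0, 0], [0, 0, 0.006, 0, 0, 0], [0, 0, 0.007, 0, 0, 0], [0, 0, 0.007, 0, 0, 0]]]}}

```text
clock: 17.4
position: [526.3, -43.8, 132.4]
orientation: [0.341, 3.123, -0.0]
force: [0.7, -0.2, -0.4]
opening: 9.0
finger_force: 45.0
```

```bash
python3 - <<'E'
from h import *
s=ctrl.state();print({k:np.round(s[k],3) for k in('position','qpos','force','ft_torque')})
f,T=grab('wrist');save(f,'w4.png',(230,140,340,230),6)
E
```

```text
{'position': array([526.328, -43.763, 132.374]), 'qpos': array([-0.185, -0.108,  1.975,  0.   ,  1.273, -1.538]), 'force': array([ 0.707, -0.227, -0.383]), 'ft_torque': array([ 0.046, -0.145,  0.078])}
```

View pics/w4.png

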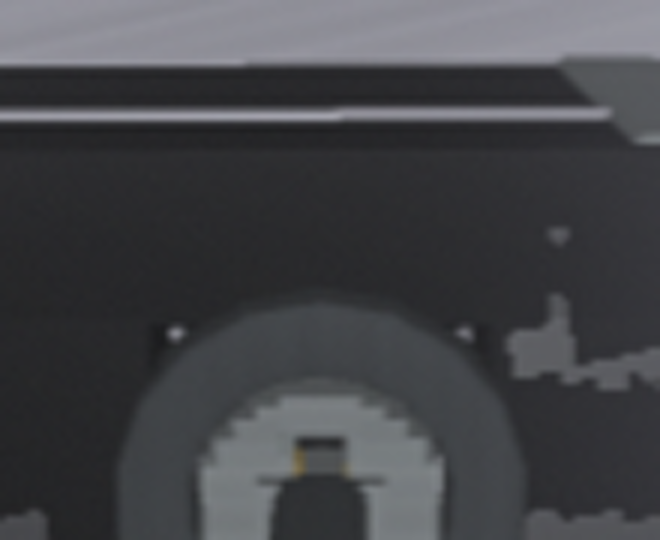

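>>> {"method": "jog_arm", "body": {"deltas": [[[0, 0, 0.001, 0, 0, 0], [0, 0, 0.002, 0, 0, 0], [0, 0, 0.003, 0, 0, 0], [0, 0, 0.004, 0, 0, 0], [0, 0, 0.004, 0, 0, 0]]]}}

```text
clock: 17.95
position: [526.1, -43.7, 128.0]
orientation: [-0.341, -3.123, -0.0]
force: [0.2, 0.1, -0.5]
opening: 9.3
finger_force: 45.0
```

The blade, at (320,455), stands inside the slot mouth between the pins. Next I push on with small turns to and fro.

>>> {"method": "jog_arm", "body": {"deltas": [[[0, 0, 0.001, 0, 0, 0.07], [0, 0, 0.002, 0, 0, -0.07], [0, 0, 0.003, 0, 0, 0.07], [0, 0, 0.004, 0, 0, -0.07], [0, 0, 0.004, 0, 0, 0]]]}}

```text
clock: 18.45
position: [526.6, -44.2, 124.8]
orientation: [0.34, 3.122, -0.001]
force: [0.3, -1.7, -0.1]
opening: 9.0
finger_force: 45.0
```

>>> {"method": "jog_arm", "body": {"deltas": [[[0, 0, 0.001, 0, 0, 0.07], [0, 0, 0.002, 0, 0, -0.07], [0, 0, 0.003, 0, 0, 0.07], [0, 0, 0.004, 0, 0, -0.07], [0, 0, 0.005, 0, 0, 0]]]}}

```text
clock: 18.95
position: [526.9, -44.1, 120.3]
orientation: [0.34, 3.121, -0.001]
force: [0.0, -0.6, 4.1]
opening: 9.4
finger_force: 45.0
```

>>> {"method": "jog_arm", "body": {"deltas": [[[0, 0, 0.001, 0, 0, 0.08], [0, 0, 0.002, 0, 0, -0.08], [0, 0, 0.003, 0, 0, 0.08], [0, 0, 0.004, 0, 0, -0.08], [0, 0, 0.004, 0, 0, 0]]]}}

```text
clock: 19.45
position: [527.3, -44.0, 116.8]
orientation: [0.339, 3.121, -0.0]
force: [0.1, 0.4, 3.2]
opening: 8.9
finger_force: 45.0
```

>>> {"method": "jog_arm", "body": {"deltas": [[[0, 0, 0.001, 0, 0, 0.08], [0, 0, 0.002, 0, 0, -0.08], [0, 0, 0.003, 0, 0, 0.08], [0, 0, 0.004, 0, 0, -0.08], [0, 0, 0.004, 0, 0, 0]]]}}

```text
clock: 19.95
position: [527.0, -43.8, 112.1]
orientation: [0.339, 3.121, -0.0]
force: [0.5, -0.0, 0.5]
opening: 9.7
finger_force: 45.0
```

>>> {"method": "jog_arm", "body": {"deltas": [[[0, 0, 0.001, 0, 0, 0.06], [0, 0, 0.002, 0, 0, -0.06], [0, 0, 0.0025, 0, 0, 0.05], [0, 0, 0.0025, 0, 0, -0.05], [0, 0, 0.0025, 0, 0, 0]]]}}

```text
clock: 20.45
position: [526.8, -43.8, 109.4]
orientation: [0.341, 3.122, 0.0]
force: [0.7, 0.6, 1.4]
opening: 9.4
finger_force: 45.0
```

>>> {"method": "jog_arm", "body": {"deltas": [[[0, 0, 0.0005, 0, 0, 0], [0, 0, 0.001, 0, 0, 0]]]}}

```text
clock: 20.65
position: [527.0, -43.8, 109.2]
orientation: [0.34, 3.121, 0.0]
force: [-2.0, 0.8, 6.8]
opening: 9.2
finger_force: 45.0
```

>>> {"method": "jog_arm", "body": {"deltas": [[[0, 0, 0, 0, 0, 0], [0, 0, 0, 0, 0, 0.1], [0, 0, 0, 0, 0, 0.22], [0, 0, 0, 0, 0, 0.34], [0, 0, 0, 0, 0, 0.46]]]}}

```text
clock: 21.15
position: [527.0, -43.9, 109.2]
orientation: [1.049, 2.959, 0.0]
force: [-0.7, -0.2, 5.5]
opening: 9.5
finger_force: 45.0
```

>>> {"method": "jog_arm", "body": {"deltas": [[[0, 0, 0, 0, 0, 0.12], [0, 0, 0, 0, 0, 0.24], [0, 0, 0, 0, 0, 0.36], [0, 0, 0, 0, 0, 0.48], [0, 0, 0, 0, 0, 0.6]]]}}

```text
clock: 21.65
position: [526.7, -44.0, 109.2]
orientation: [1.877, 2.518, -0.0]
force: [-1.9, -0.3, 6.0]
opening: 9.5
finger_force: 45.0
```

>>> {"method": "jog_arm", "body": {"deltas": [[[0, 0, 0, 0, 0, 0.12], [0, 0, 0, 0, 0, 0.24], [0, 0, 0, 0, 0, 0.36], [0, 0, 0, 0, 0, 0.48], [0, 0, 0, 0, 0, 0.56]]]}}

```text
clock: 22.15
position: [526.3, -43.9, 109.2]
orientation: [2.499, 1.903, -0.001]
force: [-3.4, 0.2, 7.3]
opening: 9.1
finger_force: 45.0
```

```bash
python3 - <<'E'
from h import *
s=ctrl.state();print({k:np.round(s[k],3) for k in('clock','position','qpos','force','ft_torque','opening','finger_force')})
f,T=grab('wrist');save(f,'w5.png',(180,90,400,250),3.6)
f,T=grab('side');print(ctrl.spot_in('lens',f)[:1])
E
```

```text
{'clock': np.float64(22.15), 'position': array([526.305, -43.946, 109.197]), 'qpos': array([-1.850e-01, -8.500e-02,  1.996e+00, -1.000e-03,  1.231e+00,
        8.500e-02]), 'force': array([-3.395,  0.24 ,  7.292]), 'ft_torque': array([0.039, 0.657, 0.081]), 'opening': np.float64(9.138), 'finger_force': np.float64(45.025)}
[{'position': [151.2, 312.9], 'score': 0.88}]
```

View pics/w5.png

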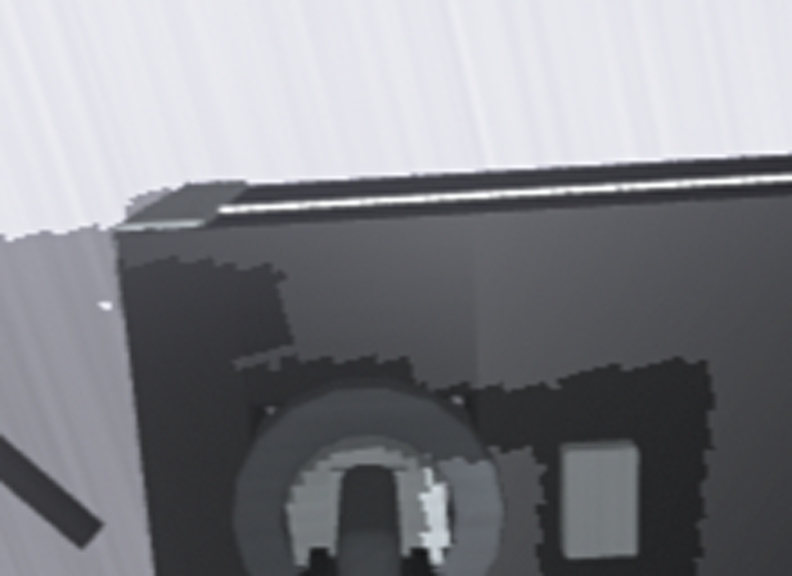

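The flat tab, at (600,500), and the plug show that the lock has turned; the shoulder is still seated. I add a little more turn for margin and hold.

>>> {"method": "jog_arm", "body": {"deltas": [[[0, 0, 0, 0, 0, 0.04], [0, 0, 0, 0, 0, 0.08], [0, 0, 0, 0, 0, 0.08], [0, 0, 0, 0, 0, 0.08], [0, 0, 0, 0, 0, 0.08]]]}}

```text
clock: 22.8
position: [526.2, -43.9, 109.2]
orientation: [2.57, 1.806, -0.001]
force: [-3.3, -0.3, 7.0]
opening: 9.6
finger_force: 45.0
```

>>> {"method": "jog_arm", "body": {"deltas": [[[0, 0, 0, 0, 0, 0], [0, 0, 0, 0, 0, 0], [0, 0, 0, 0, 0, 0], [0, 0, 0, 0, 0, 0], [0, 0, 0, 0, 0, 0]]]}}

```text
clock: 23.3
position: [526.2, -43.9, 109.2]
orientation: [2.57, 1.806, -0.001]
force: [-4.2, -0.5, 7.2]
opening: 9.3
finger_force: 45.0
```

```bash
python3 - <<'E'
from h import *
s=ctrl.state();print({k:np.round(s[k],3) for k in('clock','position','orientation','force','ft_torque','opening','finger_force')})
E
```

```text
{'clock': np.float64(23.3), 'position': array([526.213, -43.924, 109.167]), 'orientation': array([ 2.570e+00,  1.806e+00, -1.000e-03]), 'force': array([-4.229, -0.49 ,  7.18 ]), 'ft_torque': array([0.037, 0.724, 0.065]), 'opening': np.float64(9.297), 'finger_force': np.float64(45.02)}
```

>>> {"method": "jog_arm", "body": {"deltas": [[[0, 0, 0, 0, 0, 0.03], [0, 0, 0, 0, 0, 0.05], [0, 0, 0, 0, 0, 0.05], [0, 0, 0, 0, 0, 0.05], [0, 0, 0, 0, 0, 0.05]]]}}

```text
clock: 23.8
position: [526.2, -43.9, 109.1]
orientation: [2.614, 1.742, -0.001]
force: [-3.3, 0.8, 7.9]
opening: 9.3
finger_force: 45.0
```

```bash
python3 - <<'E'
from h import *
s=ctrl.state();print({k:np.round(s[k],3) for k in('clock','position','force','ft_torque','finger_force')})
print(ctrl.finish_job())
E
```

```text
{'clock': np.float64(23.8), 'position': array([526.207, -43.872, 109.145]), 'force': array([-3.324,  0.821,  7.926]), 'ft_torque': array([0.043, 0.799, 0.169]), 'finger_force': np.float64(45.049)}
the job is handed in; nothing more can be done
None
```

I handed the job in at 23.8 s, and no verdict came back: the lens is over the mat, and the key is home, gripped at 45 N and turned about 1.75 rad at the gripper. Torque rose from about 0.07 to 0.17 N m on the last bit of turn, which suggests the plug is at its stop.

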